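Zero the tweezers gauge, then squeeze the tweezers to the marked tip gap and hold

TASK

A pair of long sprung tweezers is clamped by the heel in a bench gauge for its spring check. First zero the gauge with the tweezers relaxed: turn the knurled bezel until the zero arrow of its scale stands under the pointer, and let go of it; then squeeze the two tweezer legs together until the pointer stands at the red tip-gap marker, never pinching the tips shut, and finish while still holding that gap steady for the reading. Leave the zero setting as it is, and the flask, dish and vial where they stand.

Things in the scene. Friction and masses are not known exactly. Their poses are not given: they have to be found in the camera images.
- head: head of the bench gauge: steel clamp for the tweezers' heel with the dial on top, on a post on a fixed grey base (190 x 88 mm, flat top 16 mm above the bench). It swivels a little (0.15 rad each way, lightly sprung to the middle) to follow the hand. Origin on the bench under the dial's axis; x runs along the tweezers to the tips, y to the left leg, z up. The base reaches from x = -52 to +138 mm.
- finger_grips (a point): point midway between the two black ribbed finger grips of the tweezers, 105 mm from the dial's axis, 60 mm above the bench; axes as the head. Each grip is 40 mm long (along x, centred here) and 13 mm high. Across y they measure 43 mm over their outsides when relaxed; each 1 mm closer there brings the tips 1.7 mm closer. Nothing stands beside them down to the base.
- leg_left: left tweezer leg (on the head's +y side), sprung steel strip 10 mm high, turning about a vertical line at its heel, where its origin lies (60 mm above the bench). It springs back when let go; squeezing to the marker takes about 4 to 7 N at the grip of each leg.
- leg_right: right tweezer leg (on the head's -y side), the mirror of the left one; both legs close evenly about the head's x axis, and the head swivels to suit a gripper that is a few mm off centre.
- tip_left (a point): inner edge of the left tweezer tip, 180 mm from the dial's axis and 60 mm above the bench; 15 mm from the mid-line when relaxed (tip gap 30 mm).
- tip_right (a point): inner edge of the right tweezer tip, likewise. The marked gap lies between 9 and 18 mm.
- bezel_axis (a point): point on the vertical axis of the dial, at half the height of the knurled bezel, 94.5 mm above the bench; axes as the head. The dial lies face up, open from above; its top, with the red marker, is at 103 mm.
- bezel: black knurled bezel ring, gripped to turn it, with the white scale it carries: 48 mm diameter, 13 mm high (z = 88 to 101 mm); below it for 13 mm the dial housing, 43 mm in diameter. Origin on the axis at its underside; +y points to its zero mark (white index on top, black arrow). Zeroed when its +y is the head's +y; starts 0.45 to 1.25 rad clockwise of that from above. Stays where left.
- pointer (a joint): angle of the dark blue pointer, rad, clockwise from the head's +y seen from above: 0 with the tweezers relaxed, and 0.2 rad more for every mm by which the tips close. The pointer's thin long end points, its tail is short and broad.
- gap_marker (a joint): angle of the red tip-gap marker from the zero mark, rad, clockwise seen from above. The marker is clipped on the bezel ring and turns with it; it is preset between 2.4 and 4.2, and stays where it is on the ring.
- zero_mark (a point): zero mark (black arrow and long line) of the white scale, 16.5 mm from the dial's axis; the scale's divisions of 0.2 rad are 1 mm of tip gap each, clockwise from zero, every fifth one longer.
- marker_tip (a point): point of the red marker, 16.5 mm from the dial's axis.
- pointer_tip (a point): end of the pointer, 16.5 mm from the dial's axis.
- flask: stoppered conical flask, 51 mm across and 95 mm high, standing beyond the tweezer tips; origin under its centre. Not to be moved.
- petri_dish: closed flat glass dish, 94 mm across and 15 mm high, on the head's +y side; origin under its centre. Not to be moved.
- amber_vial: amber vial with black cap, 27 mm across and 52 mm high, on the head's -y side near the dial; origin under its centre. Not to be moved.

How it is judged:
By the outcome, as a careful person would: the job done as asked, in the order asked, and still so for the second after the job is handed in, while the arm keeps its last pose, push and grip.
It also fails if it takes over 48 s, if anything falls off the work surface, if the arm or the gripper's body presses on something with over 40 N, if the wrist force passes 120 N, or if a joint passes its speed limit or range.

ROBOT

A 6-joint arm with a two-finger parallel gripper is mounted at the origin on the work surface; the furniture and walls round the work are solid. World frame = base frame: x ahead of the robot, y to its left, z up, the work surface at z = 0. Lengths are in m, angles in rad, forces in N, time in s.
With the tool pointing down it reaches from about 0.325 to 0.775 m from the base axis. Payload 5.5 kg.
Tool frame: the origin (TCP) lies between the finger pads; the fingertips stand 8 mm ahead of it and the grasp point (between the pads) lies 11 mm behind it (tcp_to_tips is the distance from the TCP to the fingertips, in m); z points along the fingers, y is the direction in which the jaws open and shut (so a half turn about z gives the same grasp; the last joint's range is limited). The gripper opens to 88 mm and grips with 3 to 60 N. Pads are 20 mm wide; open, the fingers measure 115 mm over their backs; the gripper's body (75 mm by 178 mm) begins 61 mm behind the grasp point.
Start: joints at [-1.321, 0.091, 1.231, -0, 1.82, -0.057], TCP at [0.181, -0.572, 0.231] pointing down, gripper open.
Joint ranges: [-2.87, 2.87], [-0.86, 2.18], [0.17, 2.46], [-1.51, 4.65], [0.06, 2.69], [-2.65, 2.65]. Speed limits (rad/s): [2.57, 2.57, 3.01, 3.14, 3.14, 3.14].

INTERFACE

Orientations are given as a unit quaternion [w, x, y, z].
In Python, from bench import * gives the robot as it stands. Calls block until the motion is done:
- move_to(position, orientation): joint-space move of the TCP to a pose.
- move_l(position, speed=0.15, orientation=None): straight line of the TCP; orientation=None keeps the orientation; speed is the mean speed in m/s.
- movej(angles): joint-space move.
- gripper_open() and close(): open the fingers fully, or close them until they stop; the grip force is fixed at half the most.
- hold(seconds).
- inverse_kinematics(position, orientation): joint angles nearest the present ones, or None.
- state(): the state.
- get_image(name): name is "scene" or "top"; returns a dict with "frame" (420x560x3 uint8, blue, green, red), "depth" (420x560 float32, m along the optical axis (not along the pixel's ray), 0 where there is no reading), "camera_matrix" (3x3 intrinsics, pixels), "k1" (the pictures are not rectified: a ray, as slopes to the right and down, at radius r is drawn at 1 + k1 r^2 times it, then the intrinsics apply), "view" (4x4, takes a point from world to camera coordinates). Camera axes: x right, y up, looking along -z (the intrinsics and any distortion apply to the point x, -y, -z); pixel columns grow to the right and rows downward; lengths in m; the calibration is good to about 2 mm. A picture is of the moment at which its call begins.
A pose or a line that the arm cannot do raises IKError and nothing moves.
- job_done(): hands the job in, once; it reports no verdict.
The state is a dict: "time": time; "joint_pos": joint angles; "dq": joint speeds; "joint_torque": joint torques, N m; "ee_pos": TCP position; "ee_rot": TCP orientation; "ft_force": force on the tool from outside, world axes, zero at the start; "moment": the same for the moment, N m; "finger_gap": finger opening in m.
Only numpy, scipy, OpenCV 4.12 (cv2) and the standard library are available. Lean on these libraries where they do the work, as an engineer would, in place of code of your own. Each camera call takes 0.05 s, during which the arm holds its last target.

## Working session

There is one attempt and no reset: what is moved stays moved. The work goes in short steps, each a Python script; the robot and the scene stay as the last script left them, time stands still between calls to the robot, and variables do not carry over. Pictures are saved under pics/ and viewed, and the job is handed in when it is done.

```bash
ls; mkdir -p pics
python3 - <<'E'
from bench import *
import cv2
for n in ("scene","top"):
    d=get_image(n); cv2.imwrite(f"pics/{n}0.png",d["frame"])
    import numpy as np
    np.savez(f"pics/{n}0.npz",**{k:v for k,v in d.items()})
    print(n,d["camera_matrix"],d["k1"],d["view"])
print(state())
E
```

```text
pics
scene [[520.16580508   0.         278.75627493]
 [  0.         520.16580508 202.36009292]
 [  0.           0.           1.        ]] 0.02211091964774499 [[ 0.70184669 -0.71231017  0.0050437  -0.32266526]
 [ 0.28472521  0.28701902  0.91463197 -0.24331381]
 [-0.65294929 -0.64049535  0.40425601 -0.54552489]
 [ 0.          0.          0.          1.        ]]
top [[466.95199988   0.         282.75187229]
 [  0.         466.95199988 204.9530002 ]
 [  0.           0.           1.        ]] 0.022163725841367728 [[ 0.00892808 -0.99995771 -0.00220703  0.01456773]
 [ 0.98936376  0.00851299  0.1452132  -0.5316635 ]
 [-0.14518827 -0.00348003  0.98939793 -0.85100897]
 [ 0.          0.          0.          1.        ]]
{'time': 0.1, 'joint_pos': array([-1.32072922e+00,  9.17492061e-02,  1.23174835e+00,  5.08470523e-06,
        1.81979766e+00, -5.66942612e-02]), 'dq': array([ 0.00087104, -0.00163809, -0.00320255, -0.00046137, -0.00021034,
        0.0005576 ]), 'joint_torque': array([ 2.60194312e-03, -4.47860062e+01, -4.07568920e+01,  6.99294708e-02,
        2.84866558e-02, -1.09279847e-04]), 'ee_pos': array([ 0.18112486, -0.57174616,  0.22965018]), 'ee_rot': array([-8.47545345e-04,  9.88259772e-01,  1.52780555e-01, -7.97263954e-05]), 'ft_force': array([-0.008181  , -0.98341257, -0.07732728]), 'moment': array([-0.07352626,  0.01277424,  0.02343053]), 'finger_gap': 0.08801004105457445}
```

View pics/scene0.png

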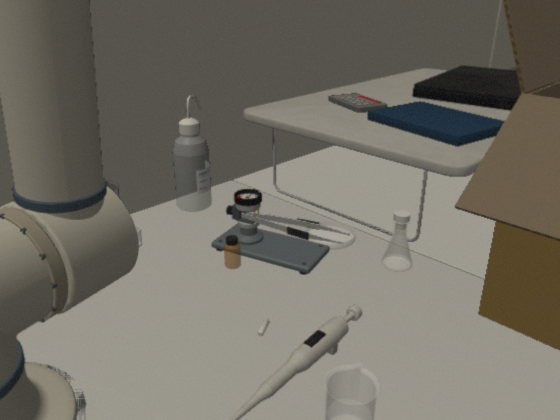

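View pics/top0.png

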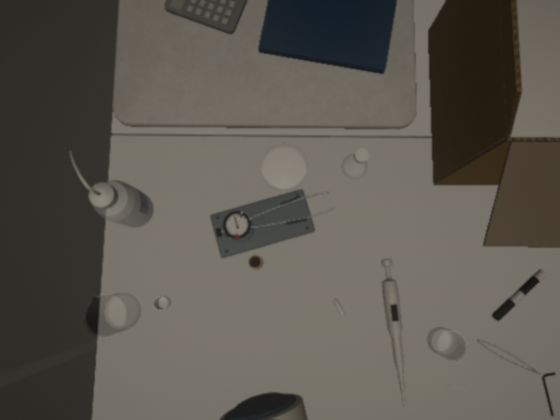

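The scene view shows the gauge at about (250,220) and the raised shelf behind it. In the top view the dial is near (237,225), with the tips near (330,200), the vial at (256,262), the dish at (284,167) and the flask at (355,165). I'll crop in closer.

```bash
cat > h.py <<'E'
import numpy as np, cv2
def px2w(d,u,v,z):
    K=d["camera_matrix"];k=float(d["k1"]);V=d["view"]
    a=np.array([(u-K[0,2])/K[0,0],(v-K[1,2])/K[1,1]]);s=a.copy()
    for _ in range(20): s=a/(1+k*(s@s))
    R=V[:3,:3];c=-R.T@V[:3,3]
    r=R.T@np.array([s[0],-s[1],-1.0]); t=(z-c[2])/r[2]
    return c+t*r
def w2px(d,p):
    K=d["camera_matrix"];k=float(d["k1"]);V=d["view"]
    q=V[:3,:3]@np.asarray(p)+V[:3,3]; s=np.array([q[0],-q[1]])/-q[2]
    s=s*(1+k*(s@s)); return K[0,0]*s[0]+K[0,2],K[1,1]*s[1]+K[1,2]
def crop(d,c,w,s,name):
    u,v=c;f=d["frame"][int(v-w[1]/2):int(v+w[1]/2),int(u-w[0]/2):int(u+w[0]/2)]
    f=cv2.resize(f,None,fx=s,fy=s,interpolation=cv2.INTER_CUBIC)
    f=np.clip(f.astype(float)*1.6,0,255).astype('uint8')
    cv2.imwrite("pics/"+name,f)
E
python3 - <<'E'
from h import *
d=np.load("pics/top0.npz"); s=np.load("pics/scene0.npz")
crop(d,(237,225),(50,40),15,"dial0.png")
crop(d,(280,215),(150,110),5,"gauge0.png")
crop(s,(248,200),(60,40),12,"sdial0.png")
E
```

```text
(no output)
```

View pics/dial0.png

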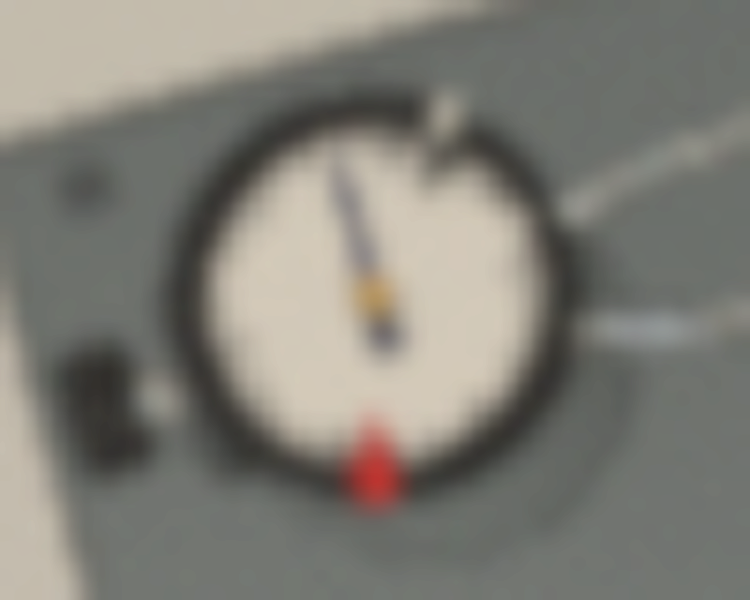

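View pics/gauge0.png

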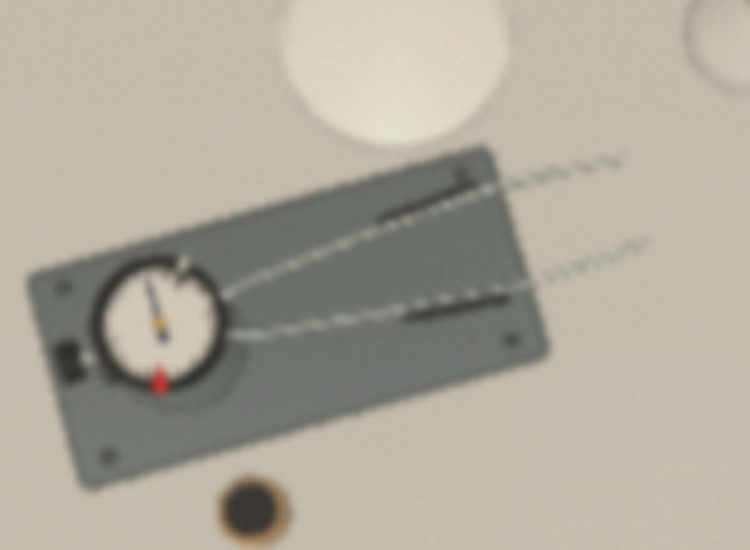

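View pics/sdial0.png

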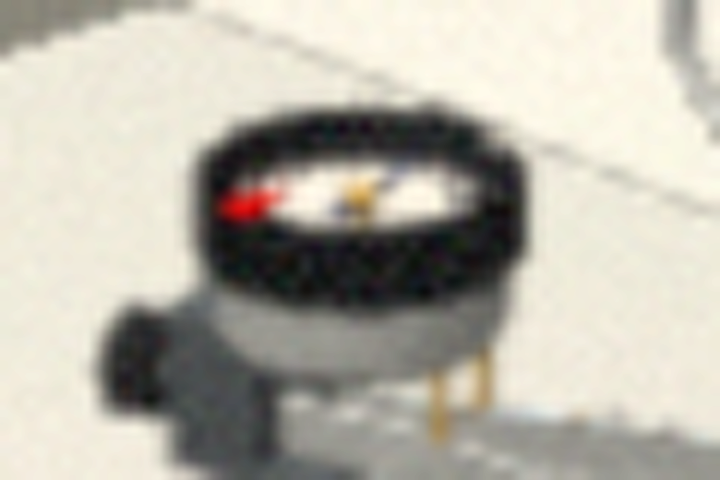

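```bash
cat >> h.py <<'E'
def cloud(d):
    K=d["camera_matrix"];k=float(d["k1"]);V=d["view"];D=d["depth"]
    v,u=np.mgrid[0:D.shape[0],0:D.shape[1]]
    a=np.stack([(u-K[0,2])/K[0,0],(v-K[1,2])/K[1,1]],-1);s=a.copy()
    for _ in range(20): s=a/(1+k*(s**2).sum(-1,keepdims=True))
    q=np.stack([s[...,0]*D,-s[...,1]*D,-D],-1)-V[:3,3]
    w=q@V[:3,:3]; w[D<=0]=np.nan; return w
def quat(psi):
    b=(psi+np.pi/2)/2; return [0,float(np.cos(b)),float(np.sin(b)),0]
E
python3 - <<'E'
from h import *
P=[cloud(np.load(f"pics/{n}0.npz")) for n in("top","scene")]
Q=np.concatenate([p.reshape(-1,3) for p in P]); Q=Q[~np.isnan(Q[:,0])]
xs=np.arange(0,1.0,.05); ys=np.arange(.35,-.75,-.05)
print("max z cm; cols y",np.round(ys,2))
for x in xs:
    print("%.2f"%x,*["%4d"%(100*np.max(Q[(Q[:,0]>=x)&(Q[:,0]<x+.05)&(Q[:,1]>=y)&(Q[:,1]<y+.05)][:,2],initial=-.01)) for y in ys])
d=np.load("pics/top0.npz")
# shelf edge & flask
t=P[0]
for uv in [(300,100),(300,118),(355,155),(362,155),(284,167),(237,225),(470,100),(505,130),(485,240)]: print(uv,t[uv[1],uv[0]])
s=P[1]
for uv in [(300,125),(415,150),(398,262),(402,216),(470,205)]: print(uv,s[uv[1],uv[0]])
E
```

```text
max z cm; cols y [ 0.35  0.3   0.25  0.2   0.15  0.1   0.05  0.   -0.05 -0.1  -0.15 -0.2
 -0.25 -0.3  -0.35 -0.4  -0.45 -0.5  -0.55 -0.6  -0.65 -0.7 ]
0.00   -1   -1   -1   -1   -1   -1   -1   -1   17   15   -1   -1   -1   -1   -1   -1   -1   -1   -1   -1   -1   -1
0.05   -1   -1   -1   -1   -1    0   21   22   21    1   -1   -1   -1   -1   -1   -1   -1   -1   -1   -1   -1   -1
0.10    0    0    0    0    0    0   23   41   42    0    0    0    0    0    0    0    0    0   -1   -1   -1   -1
0.15    0    0    0    0    0   17   21   35   42    0    0    3    3    0    0    0    0    0   -1   -1   -1   -1
0.20    0    0    0    0    0    0   21   22   20    0    0    4    3    0    0    0    1    1    0   -1   -1   -1
0.25    0    9    0    0    0    0    0    0    0    0    0    4    3    7    7    1    1    0    0   -1   -1   -1
0.30    9    9    9    3    0    0    0    0    0    1    0    4    3    7    0    2    2    0    0   -1   -1   -1
0.35    9    9    9    3    0    0    0    0    0    1    0    4    0    0    0    0    2    2    0   -1   -1   -1
0.40    0    0    0    0    0
[... 1327 characters left out ...]
 -1   -1   -1   -1   -1
(300, 100) [ 0.68387794 -0.00799491  0.18638919]
(300, 118) [ 0.65304635 -0.00809056  0.18709639]
(355, 155) [ 0.61549752 -0.11076866  0.09615994]
(362, 155) [ 0.61591927 -0.12361625  0.09490147]
(284, 167) [0.61022311 0.01751333 0.0183718 ]
(237, 225) [0.48657169 0.09973276 0.09581875]
(470, 100) [ 0.67984143 -0.27912276  0.2010159 ]
(505, 130) [ 0.59596383 -0.27902789  0.30981056]
(485, 240) [ 0.45474202 -0.28292852  0.22034716]
(300, 125) [0.64234523 0.12559767 0.1844255 ]
(415, 150) [ 0.66282382 -0.1054986   0.18465069]
(398, 262) [ 0.59767516 -0.13477347  0.0167782 ]
(402, 216) [ 0.60232483 -0.13013091  0.09597168]
(470, 205) [ 0.44834091 -0.29781533  0.21681455]
```

Run:
```python
from bench import *
from h import *
s=state(); q=list(s["joint_pos"])
j=inverse_kinematics([.124,-.39,.24],s["ee_rot"]); print(j)
j=list(j); j[5]=1.6; movej(j); 
j[0]=.2; movej(j); print(state()["time"],state()["ee_pos"])
C=[.4876,.1005]
p0=-1.65
move_to(C+[.16],quat(p0)); print(state()["time"],state()["ee_pos"],state()["joint_pos"])
move_l(C+[.0845],speed=.08); st=state(); print(st["time"],st["ee_pos"],st["ft_force"])
import numpy as np
d=get_image("scene"); cv2.imwrite("pics/s1.png",d["frame"]); np.savez("pics/s1.npz",**d); crop(d,(248,200),(120,90),6,"s1c.png")
```

```text
[-1.34610025e+00 -4.20714002e-01  1.67092057e+00 -4.03420536e-05
  1.89308823e+00 -8.20792864e-02]
3.625 [0.39315271 0.11371213 0.23996144]
4.1917 [0.48722778 0.10002219 0.16026792] [ 1.33919503e-01 -1.88276611e-01  1.62540453e+00  2.13358724e-04
  1.70585229e+00  1.78373076e+00]
5.2833 [0.4880175  0.10053245 0.08519439] [ 1.08478067 -0.25924891  0.06049928]
```

View pics/s1c.png

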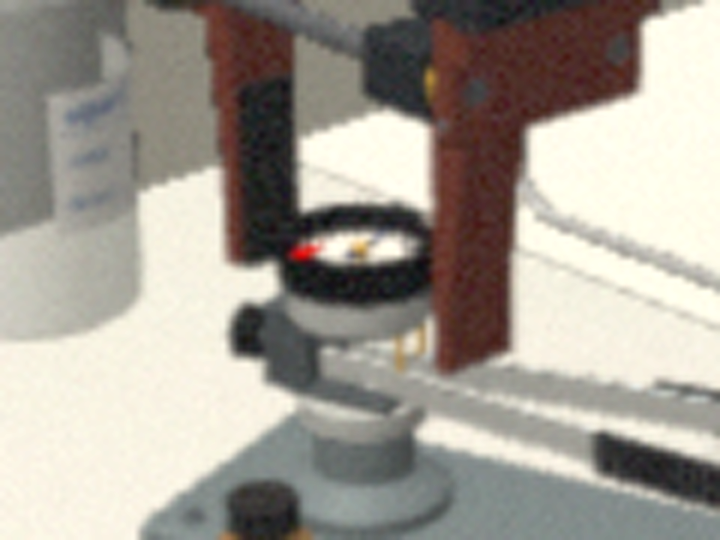

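The fingers straddle the bezel, with pads about 35 mm tall and their tips just below the housing top. I'll close on the bezel.

Run:
```python
from bench import *
from h import *
close(); st=state(); print(st["time"],st["ee_pos"],st["ft_force"],st["moment"],st["finger_gap"])
hold(.1); st=state(); print(st["time"],st["ee_pos"],st["ft_force"],st["moment"],st["finger_gap"])
```

```text
6.075 [0.48758349 0.0999438  0.08536299] [-2.86375323 -4.14173328  4.65164588] [0.45505721 0.48664849 0.01971784] 0.04729097221162898
6.175 [0.48758464 0.09993928 0.08537838] [-2.28963001 -4.25246569  5.02476721] [0.40310003 0.50549892 0.01543251] 0.04748263153409262
```

Run:
```python
from bench import *
from h import *
C=[.4876,.1005,.0845]
for a in np.linspace(0,.68,6)[1:]:
    move_to(C,quat(-1.65+a)); st=state(); print(st["time"],st["ft_force"],st["moment"],st["finger_gap"])
d=get_image("scene"); np.savez("pics/s2.npz",**d); crop(d,(248,200),(60,45),12,"s2c.png")
d=get_image("top"); np.savez("pics/t2.npz",**d); crop(d,(260,215),(150,110),5,"t2c.png")
```

```text
6.4333 [-2.87797843 -3.57660638  5.92985435] [ 0.44834268  0.5260516  -0.07816222] 0.04761903693885078
6.6917 [-2.61194937 -3.35336073  5.19682932] [ 0.56975057  0.6952475  -0.12238799] 0.04726717363661032
6.95 [-2.32262241 -2.84613242  6.36612634] [ 0.64299645  0.7363087  -0.09225201] 0.04718014265014903
7.2083 [-2.54239745 -2.70799794  5.59698209] [ 0.76359466  0.94513927 -0.15340762] 0.04691799011759341
7.4667 [-2.08929581 -0.12660894  6.96443457] [ 0.75699131  1.0300031  -0.08339778] 0.04757519287845111
```

View pics/s2c.png

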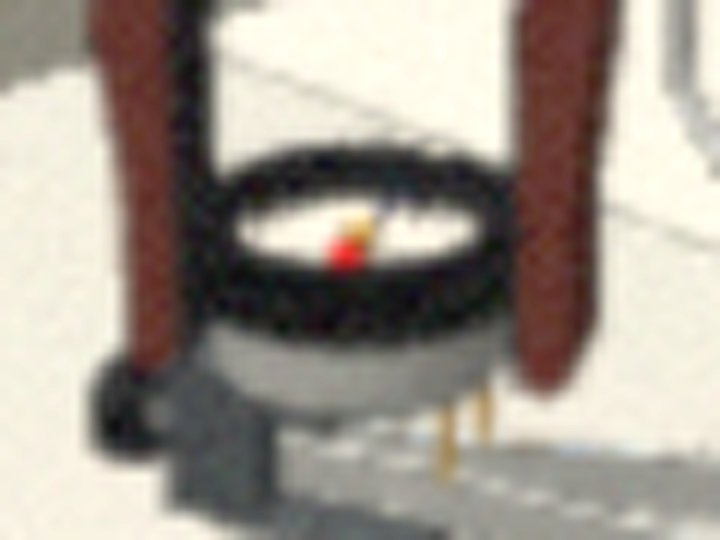

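View pics/t2c.png

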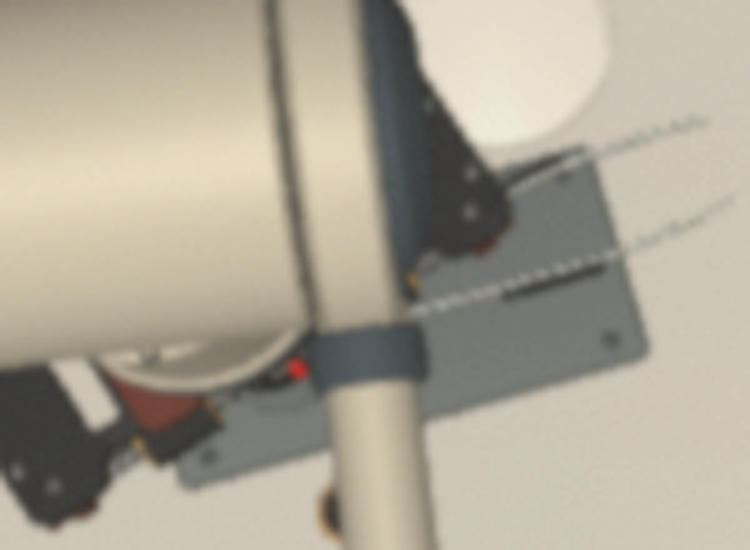

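Run:
```python
from bench import *
from h import *
gripper_open(); st=state(); print(st["time"],st["ft_force"],st["finger_gap"])
move_l([.4876,.1005,.135],speed=.12)
j=state()["joint_pos"].copy(); j[0]-=.55; movej(j); hold(.2); print(state()["time"],state()["ee_pos"])
d=get_image("top"); np.savez("pics/t3.npz",**d); crop(d,(237,225),(50,40),15,"t3c.png"); crop(d,(280,215),(150,110),5,"t3g.png")
```

```text
8.35 [3.23813932e-01 4.48823333e-01 4.36119310e-04] 0.08812424624232408
10.175 [ 0.46855612 -0.16800675  0.13471806]
```

View pics/t3c.png

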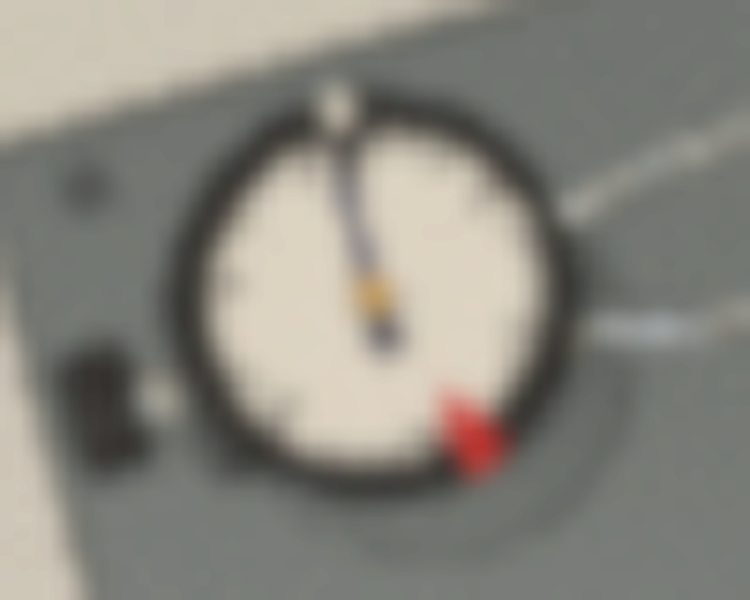

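View pics/t3g.png

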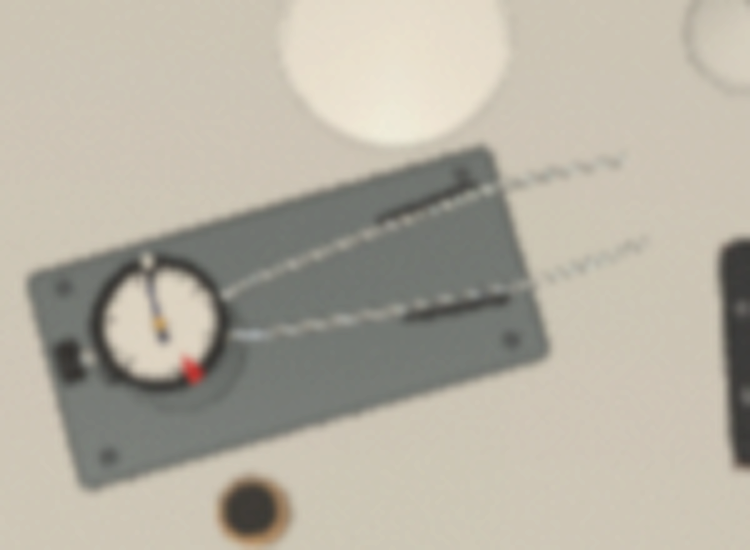

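```bash
cat >> h.py <<'E'
def dial(d,c=(236.5,224.5),verbose=1):
    from scipy import ndimage as N
    f=d["frame"].astype(float); b,g,r=f[...,0],f[...,1],f[...,2]
    v,u=np.mgrid[0:f.shape[0],0:f.shape[1]]
    rr=np.hypot(u-c[0],v-c[1])
    # hub: yellow
    def cen(w): return (w*u).sum()/w.sum(),(w*v).sum()/w.sum()
    w=np.clip(r-b-35,0,None)*(rr<4); hub=cen(w)
    w=np.clip(r-g-40,0,None)*(rr<17); red=cen(w)
    face=np.median(f[(rr>4)&(rr<8)],axis=0).sum()
    w=np.clip(face-f.sum(2)-40,0,None)*(rr<8.5)*(rr>2.4)*(np.clip(r-g,0,None)<30)
    out={}
    print("hub",hub,"red",red)
    H=px2w(d,*hub,.1)
    th=lambda p,z,o=H:np.arctan2(*(px2w(d,*p,z)-o)[[1,0]])
    out["red"]=th(red,.103)
    wu=w.ravel(); P=np.array([px2w(d,a,bb,.1)[:2] for a,bb in zip(u[w>0],v[w>0])]);ww=w[w>0]
    m=(P*ww[:,None]).sum(0)/ww.sum(); Cc=((P-m).T*ww)@(P-m)/ww.sum(); e,V=np.linalg.eigh(Cc); a=np.arctan2(V[1,1],V[0,1]); 
    out["ptr_axis"]=a; return out,hub,H
E
python3 - <<'E'
from h import *
for n in("top0","t3"):
    d=dict(np.load(f"pics/{n}.npz"))
    print(n,dial(d))
    # ring profile: brightness at radius 20..24mm around
    o=np.array([.4876,.1004])
    f=d["frame"].sum(2).astype(np.float32)
    A=np.arange(-np.pi,np.pi,.02)
    def prof(R,z):
        pts=np.array([w2px(d,[o[0]+R*np.cos(a),o[1]+R*np.sin(a),z]) for a in A],np.float32)
        return cv2.remap(f,pts[:,0].reshape(1,-1),pts[:,1].reshape(1,-1),cv2.INTER_CUBIC)[0]
    p=sum(prof(R,.101) for R in(.0215,.0225,.0235))/3
    w=np.clip(p-np.median(p)-60,0,None); i=np.argmax(w); s=slice(max(i-12,0),i+13); print("index",(w[s]*A[s]).sum()/w[s].sum(),np.ptp(p))
    for R in (.008,.010,.012,.014):
        p=prof(R,.1); w=np.clip(np.median(p)-p-40,0,None)*(abs(A-.2)<.6); print(R,"dark",(w*A).sum()/max(w.sum(),1e-6))
E
```

```text
hub (np.float64(236.5), np.float64(224.26666666666668)) red (np.float64(236.54807692307693), np.float64(236.01442307692307))
top0 ({'red': np.float64(-3.099706963972162), 'ptr_axis': np.float64(-2.9069357918992575)}, (np.float64(236.5), np.float64(224.26666666666668)), array([0.48743418, 0.10021954, 0.1       ]))
index -0.36677932942378894 166.5076
0.008 dark 0.2820519127818859
0.01 dark 0.28382789040934103
0.012 dark 0.2891862270825192
0.014 dark 0.22037903448838292
hub (np.float64(236.5), np.float64(224.30555555555554)) red (np.float64(243.0411522633745), np.float64(233.69135802469137))
t3 ({'red': np.float64(-2.5132737010350295), 'ptr_axis': np.float64(-2.8540724540378717)}, (np.float64(236.5), np.float64(224.30555555555554)), array([0.48736534, 0.10021792, 0.1       ]))
index 0.21026953196940532 193.06506
0.008 dark 0.2823329939431291
0.01 dark 0.28207188741123196
0.012 dark 0.27448094419727903
0.014 dark 0.25535328060432505
```

The bezel turned 0.58 rad and the rest went into head swivel. The index is at 0.21 rad and the pointer at 0.282, so about 0.073 rad remains. I'll grip again and turn that plus the 0.10 swivel loss.

Run:
```python
from bench import *
from h import *
C=[.4874,.1003]
j=state()["joint_pos"].copy()
move_to(C+[.135],quat(-1.03)); move_l(C+[.0845],speed=.1)
close(); st=state(); print(st["time"],st["ft_force"],st["finger_gap"])
for a in np.linspace(0,.175,3)[1:]:
    move_to(C+[.0845],quat(-1.03+a)); st=state(); print(st["time"],st["moment"],st["finger_gap"])
hold(.1); gripper_open()
move_l(C+[.135],speed=.12)
j=state()["joint_pos"].copy(); j[0]-=.55; movej(j); hold(.1); print(state()["time"],state()["ee_pos"])
d=get_image("top"); np.savez("pics/t4.npz",**d); crop(d,(237,225),(50,40),15,"t4c.png")
print(dial(d))
o=np.array([.4876,.1004])
f=d["frame"].sum(2).astype(np.float32)
A=np.arange(-np.pi,np.pi,.02)
def prof(R,z):
        pts=np.array([w2px(d,[o[0]+R*np.cos(a),o[1]+R*np.sin(a),z]) for a in A],np.float32)
        return cv2.remap(f,pts[:,0].reshape(1,-1),pts[:,1].reshape(1,-1),cv2.INTER_CUBIC)[0]
p=sum(prof(R,.101) for R in(.0215,.0225,.0235))/3
w=np.clip(p-np.median(p)-60,0,None); i=np.argmax(w); s=slice(max(i-12,0),i+13); print("index",(w[s]*A[s]).sum()/w[s].sum(),np.ptp(p))
for R in (.008,.010,.012,.014):
        p=prof(R,.1); w=np.clip(np.median(p)-p-40,0,None)*(abs(A-.2)<.6); print(R,"dark",(w*A).sum()/max(w.sum(),1e-6))
```

```text
12.6583 [-2.25068223 -0.6381962   4.57051324] 0.04696285412748444
12.9083 [ 0.81260682  0.90752809 -0.07235693] 0.047411664176199124
13.1583 [ 0.84477544  0.96492724 -0.19077046] 0.046934472319847466
15.7583 [ 0.46827727 -0.16793925  0.13453525]
hub (np.float64(236.4857142857143), np.float64(224.28571428571428)) red (np.float64(243.85836909871244), np.float64(233.38197424892704))
({'red': np.float64(-2.4434814566762046), 'ptr_axis': np.float64(-2.861006505407287)}, (np.float64(236.4857142857143), np.float64(224.28571428571428)), array([0.48740025, 0.10024392, 0.1       ]))
index 0.27229723562599584 191.03082
0.008 dark 0.27889396350102746
0.01 dark 0.28088787372003454
0.012 dark 0.28106559125613306
0.014 dark 0.2722059909307598
```

View pics/t4c.png

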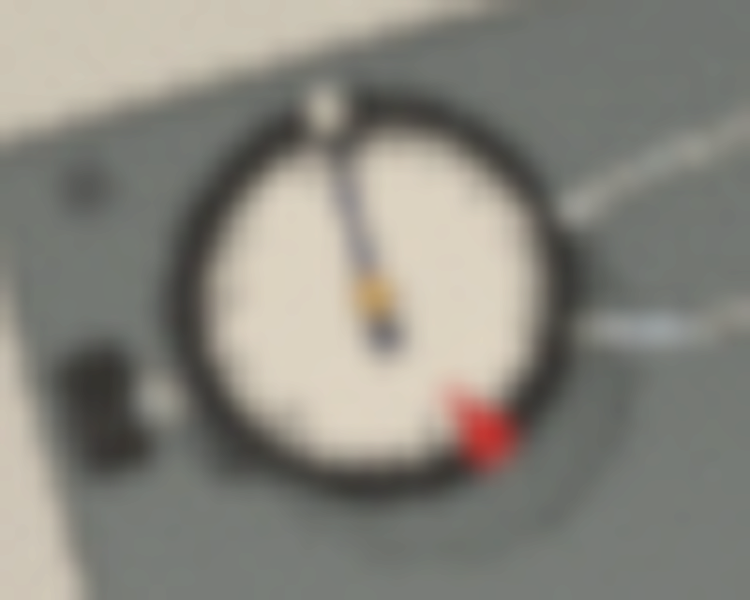

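Zeroed: the index is at 0.272 rad against the pointer at 0.281, and the marker sits about 2.73 rad from zero, which is 13.6 mm of closing.

`close()` can't stop part-way. At a fixed 30 N it would pinch the tips shut. I'll lower the open jaws around the legs at an oblique yaw instead, then squeeze by rotating the hand in small steps.

Run:
```python
from bench import *
from h import *
hx=np.array([.279,-.960]); C=np.array([.4876,.1005])
c=list(C+.112*hx)
psi=lambda ph:.282-np.pi+ph
print(inverse_kinematics(c+[.135],quat(psi(.6))), inverse_kinematics(c+[.055],quat(psi(1.1))))
move_to(c+[.135],quat(psi(.6))); move_l(c+[.055],speed=.1)
st=state(); print(st["time"],st["ee_pos"],st["ft_force"],st["moment"],st["joint_pos"][5])
d=get_image("scene"); cv2.imwrite("pics/s5.png",d["frame"]);np.savez("pics/s5.npz",**d); crop(d,(285,215),(130,90),6,"s5c.png")
d=get_image("top"); np.savez("pics/t5.npz",**d); crop(d,(280,215),(150,110),5,"t5g.png")
```

```text
[-7.90999176e-02 -1.25960907e-01  1.61418217e+00 -4.44089210e-16
  1.65337139e+00  2.18049274e+00] [-7.90999176e-02 -9.00098214e-02  1.72394703e+00 -4.44089210e-16
  1.50765545e+00  1.68049274e+00]
17.8583 [ 0.51934311 -0.00709814  0.05581677] [ 0.19790181 -0.62992133 -0.39480265] [ 0.08225902 -0.03080218 -0.01792011] 2.1804624777940482
```

View pics/s5c.png

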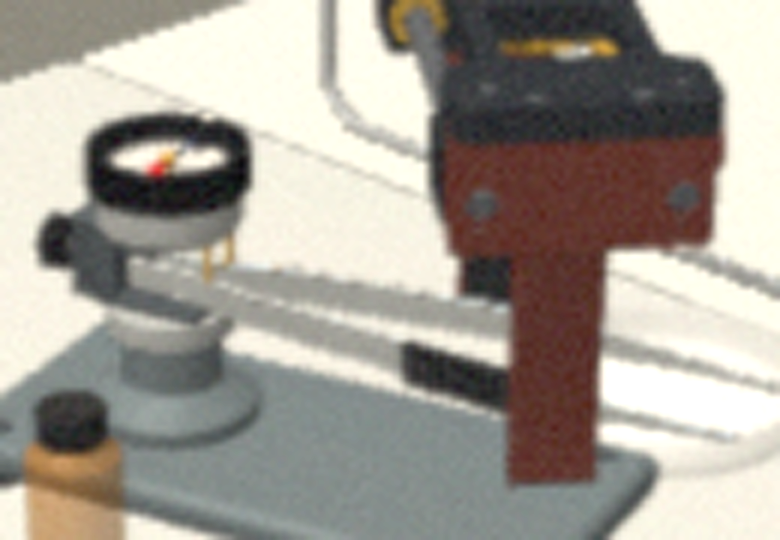

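View pics/t5g.png

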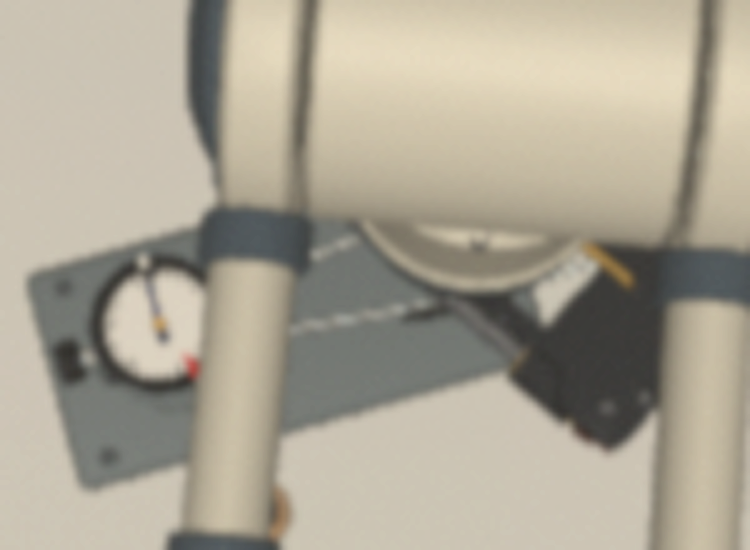

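Both cameras show the dial, and the fingers straddle the legs without contact. I'll rotate in steps and watch the moment.

```bash
cat > sq.py <<'E'
from bench import *
from h import *
hx=np.array([.279,-.960]); C=np.array([.4876,.1005])
c=list(C+.112*hx)+[.055]
psi=lambda ph:.282-np.pi+ph
def go(ph):
    move_to(c,quat(psi(ph))); st=state()
    print("%.3f t=%.2f"%(ph,st["time"]),st["ft_force"].round(2),st["moment"].round(3),st["ee_pos"].round(4))
def look(n):
    d=get_image("top"); np.savez(f"pics/t{n}.npz",**d); crop(d,(237,225),(50,40),10,"a.png")
    e=get_image("scene"); np.savez(f"pics/s{n}.npz",**e); crop(e,(312,235),(50,40),10,"c.png"); crop(e,(248,200),(50,40),10,"b.png")
    I=[cv2.imread(f"pics/{x}.png")[:, :370 if x!="a" else 370] for x in("a","b")]
    cv2.imwrite(f"pics/l{n}.png",np.hstack(I))
    crop(e,(285,215),(130,90),6,f"v{n}.png")
E
python3 - <<'E'
from sq import *
for p in (.75,.82,.87,.9): go(p)
look(6)
E
```

```text
0.750 t=18.23 [0.54 0.2  0.35] [ 0.074 -0.038 -0.028] [ 0.5192 -0.007   0.0556]
0.820 t=18.48 [ 0.45  0.17 -0.67] [ 0.083  0.015 -0.019] [ 0.5189 -0.007   0.0552]
0.870 t=18.73 [ 0.26  0.2  -0.17] [0.045 0.003 0.04 ] [ 0.5189 -0.007   0.055 ]
0.900 t=18.98 [-0.59 -0.77 -0.68] [0.058 0.032 0.001] [ 0.5188 -0.007   0.055 ]
```

View pics/l6.png

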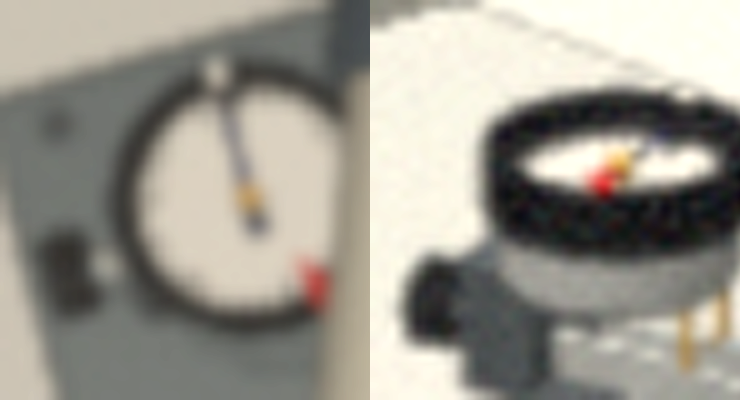

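View pics/v6.png

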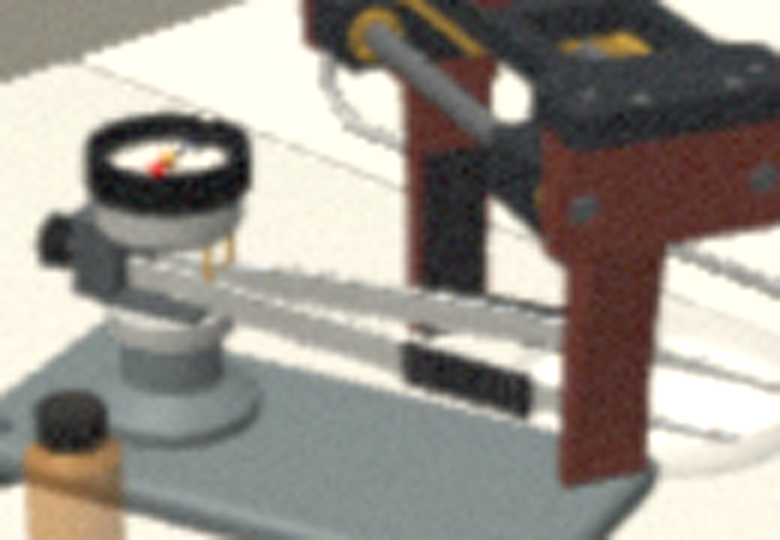

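Run:
```python
from sq import *
for p in (.93,.96,.98,1.0): go(p)
look(7)
```

```text
0.930 t=19.32 [-1.19 -0.28  0.19] [ 0.018 -0.039 -0.031] [ 0.5188 -0.007   0.055 ]
0.960 t=19.57 [0.12 0.36 0.09] [ 0.083  0.041 -0.032] [ 0.5188 -0.007   0.055 ]
0.980 t=19.82 [0.29 0.49 0.08] [ 0.061  0.009 -0.048] [ 0.5188 -0.007   0.055 ]
1.000 t=20.07 [ 0.68 -0.17  0.12] [ 0.019 -0.016 -0.018] [ 0.5189 -0.007   0.055 ]
```

View pics/l7.png

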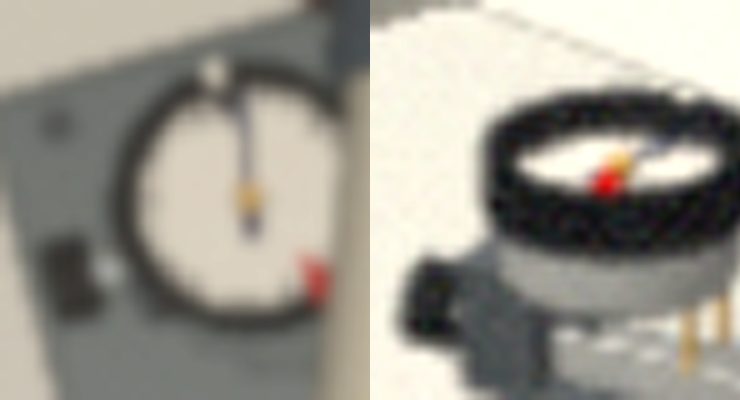

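View pics/v7.png

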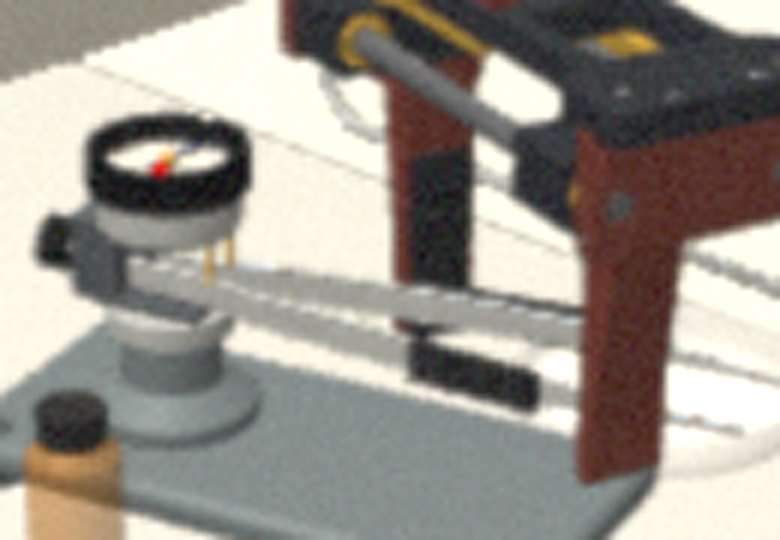

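Contact: the pointer has moved about 0.25 rad off zero and the head has swivelled slightly. I'll keep going.

Run:
```python
from sq import *
for p in (1.02,1.035,1.05): go(p)
look(8)
```

```text
1.020 t=20.43 [ 0.6  -0.34 -0.48] [-0.043 -0.171 -0.15 ] [ 0.519  -0.0071  0.0551]
1.035 t=20.68 [ 2.23 -0.14 -0.52] [-0.03  -0.322 -0.191] [ 0.5191 -0.0071  0.0551]
1.050 t=20.93 [ 2.9  -1.12  0.13] [-0.167 -0.497 -0.324] [ 0.5191 -0.0071  0.0551]
```

View pics/l8.png

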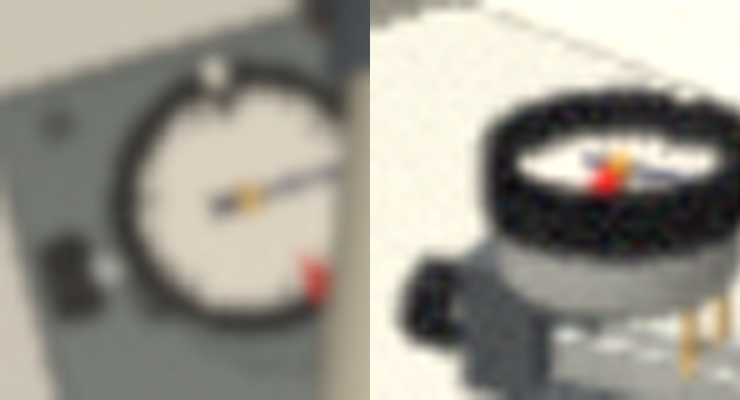

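View pics/v8.png

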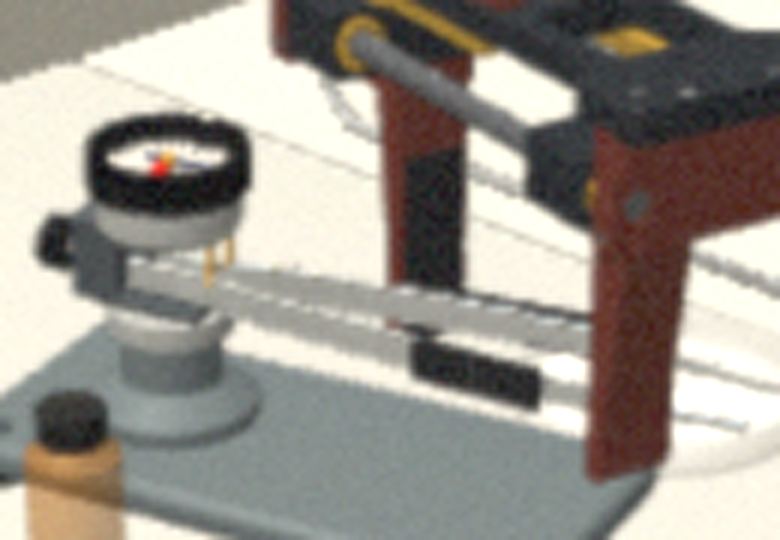

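Run:
```python
from sq import *
for p in (1.065,1.08,1.088): go(p)
hold(.1)
look(9)
```

```text
1.065 t=21.27 [ 4.32 -0.76 -0.64] [-0.253 -0.653 -0.42 ] [ 0.5191 -0.0071  0.0551]
1.080 t=21.52 [ 4.86 -1.69 -0.98] [-0.164 -0.76  -0.473] [ 0.5191 -0.0071  0.0552]
1.088 t=21.77 [ 4.61 -1.26 -0.81] [-0.231 -0.857 -0.505] [ 0.5192 -0.0071  0.0552]
```

View pics/l9.png

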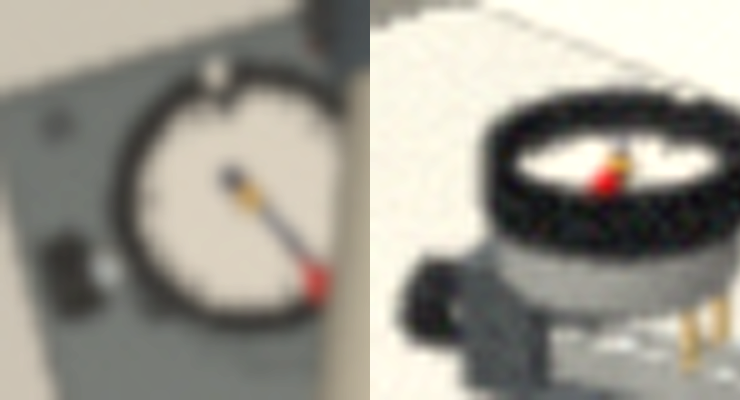

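View pics/v9.png

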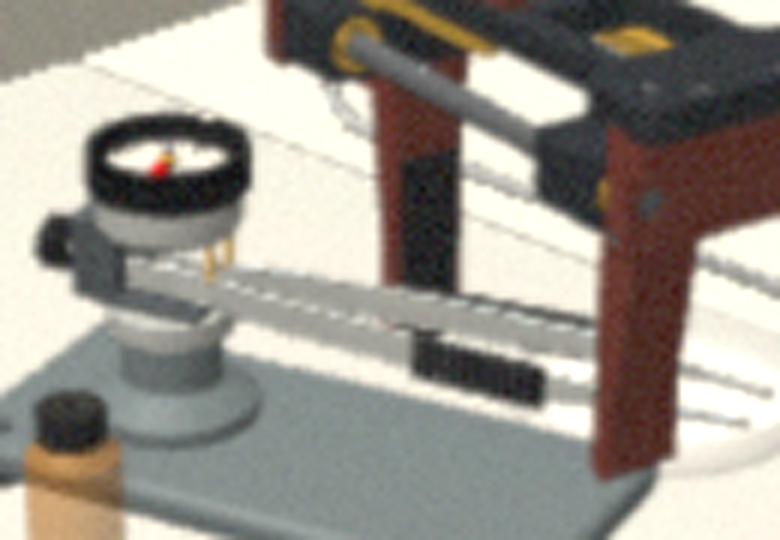

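```bash
cat > meas.py <<'E'
from h import *
def meas(d,o=np.array([.4875,.1003])):
    f=d["frame"].sum(2).astype(np.float32); rg=(d["frame"][...,2].astype(np.float32)-d["frame"][...,1])
    A=np.arange(-np.pi,np.pi,.02)
    def prof(F,R,z,A=A):
        pts=np.array([w2px(d,[o[0]+R*np.cos(a),o[1]+R*np.sin(a),z]) for a in A],np.float32)
        return cv2.remap(F,pts[:,0].reshape(1,-1),pts[:,1].reshape(1,-1),cv2.INTER_CUBIC)[0]
    B=A[(A>-.4)&(A<1)]
    p=sum(prof(f,R,.101,B) for R in(.0215,.0225,.0235))/3
    w=np.clip(p-np.median(p)-60,0,None); print("index",(w*B).sum()/w.sum())
    B=A[(A>-3.1)&(A<-1.9)]
    for R in (.005,.007,.008,.009,.010,.011,.012,.013):
        p=prof(f,R,.1,B); w=np.clip(np.median(p)-p-25,0,None); print("ptr",R,(w*B).sum()/max(w.sum(),1e-6))
    B=A[(A>-.1)&(A<1.6)]
    for R in (.004,.005,.006):
        p=prof(f,R,.1,B); w=np.clip(np.median(p)-p-25,0,None); print("tail",R,(w*B).sum()/max(w.sum(),1e-6))
    B=A[(A>-3.1)&(A<-1.9)]
    for R in (.014,.015,.016,.017,.018,.019,.020,.021,.022):
        p=prof(rg,R,.102,B); w=np.clip(p-20,0,None); print("red",R,(w*B).sum()/max(w.sum(),1e-6),p.max())
E
python3 - <<'E'
from meas import *
for n in ("t4","t9"):
    print(n); d=dict(np.load(f"pics/{n}.npz")); meas(d)
crop(d,(241,229),(24,20),30,"t9z.png")
E
```

```text
t4
index 0.2755508750440726
ptr 0.005 -2.842371579096607
ptr 0.007 -2.8343163055665204
ptr 0.008 -2.890983777814578
ptr 0.009 0.0
ptr 0.01 0.0
ptr 0.011 0.0
ptr 0.012 0.0
ptr 0.013 0.0
tail 0.004 0.30111662687921964
tail 0.005 0.2897912297904217
tail 0.006 0.28860130816253793
red 0.014 0.0 19.027826
red 0.015 -2.4535456583214144 26.810202
red 0.016 -2.453810033664266 35.07212
red 0.017 -2.450433769414264 44.785355
red 0.018 -2.443811343559953 56.02607
red 0.019 -2.4427704364930936 69.509384
red 0.02 -2.443783787345286 79.43655
red 0.021 -2.4448301564287793 86.03709
red 0.022 -2.44835652655178 84.05816
t9
index 0.28698767049317686
ptr 0.005 -2.3347521445596877
ptr 0.007 -2.3462620281845847
ptr 0.008 -2.3530722285004493
ptr 0.009 -2.353886747948035
ptr 0.01 -2.3645351724683956
ptr 0.011 -2.371619523454129
ptr 0.012 -2.3820171516069397
ptr 0.013 -2.390630267977336
tail 0.004 0.7626667020187505
tail 0.005 0.7681731833417783
tail 0.006 0.7519266830153093
red 0.014 0.0 15.078777
red 0.015 -2.4343982158323714 22.794437
red 0.016 -2.4414190729327023 33.33129
red 0.017 -2.4425474366385513 43.622322
red 0.018 -2.441508065310417 55.549477
red 0.019 -2.4459034771028887 64.10099
red 0.02 -2.458121585115801 61.66278
red 0.021 -2.474350282570598 53.14827
red 0.022 -2.4930770347708746 37.91099
```

View pics/t9z.png

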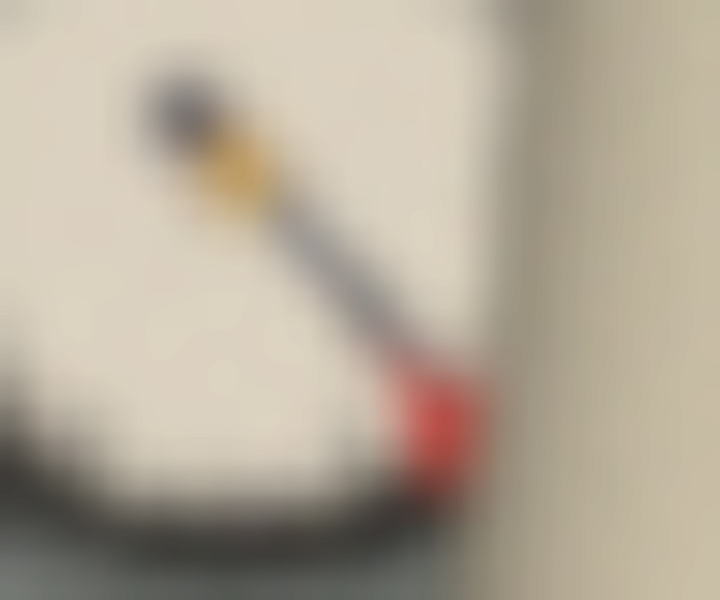

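The pointer is at about -2.375 rad and the marker at about -2.43, so it is roughly 0.055 rad short. I'll add 0.002 rad of yaw.

Run:
```python
from sq import *
from meas import *
go(1.0902); hold(.4); go(1.0902)
look(10); d=dict(np.load("pics/t10.npz")); meas(d); crop(d,(241,229),(24,20),30,"t10z.png")
```

```text
1.090 t=22.23 [ 5.18 -2.7  -0.69] [-0.268 -0.915 -0.519] [ 0.5193 -0.0071  0.0552]
1.090 t=22.88 [ 5.58 -1.3  -1.76] [-0.24  -0.882 -0.511] [ 0.5193 -0.0071  0.0552]
index 0.28737067091578844
ptr 0.005 -2.4075894615786058
ptr 0.007 -2.4460700942972755
ptr 0.008 -2.4515004476609072
ptr 0.009 -2.459000411374298
ptr 0.01 -2.452164520602667
ptr 0.011 -2.449829398975599
ptr 0.012 -2.4408707066767397
ptr 0.013 -2.4367543709526207
tail 0.004 0.7159846336954666
tail 0.005 0.7203441065032268
tail 0.006 0.7005858832517947
red 0.014 0.0 18.685944
red 0.015 -2.417183526983551 26.489536
red 0.016 -2.4312260868811584 36.28604
red 0.017 -2.4363510368020362 46.228817
red 0.018 -2.437073463106767 56.09887
red 0.019 -2.4435743040151214 63.664913
red 0.02 -2.457561836268203 62.065918
red 0.021 -2.472928386299222 53.364716
red 0.022 -2.4906814972041684 37.763466
```

View pics/t10z.png

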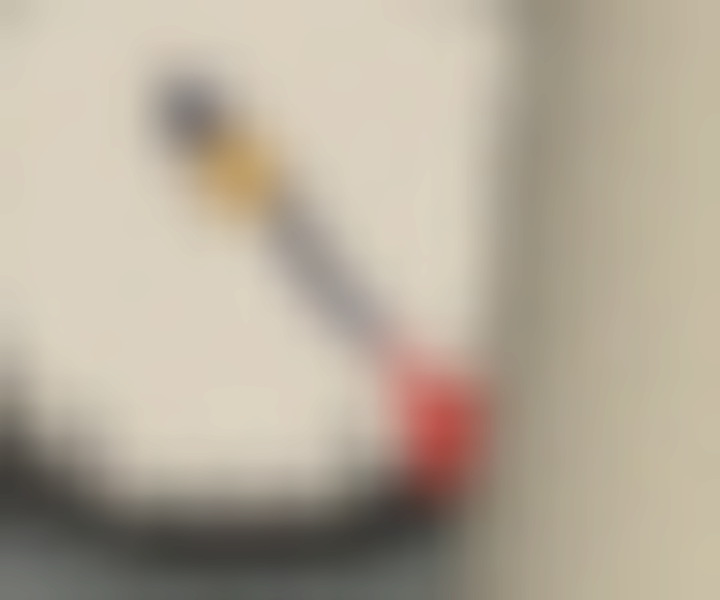

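View pics/l10.png

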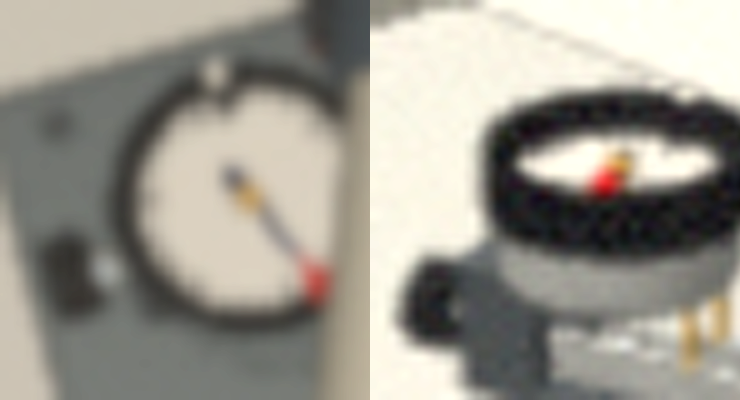

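Run:
```python
from sq import *
from meas import *
hold(.8); look(11); meas(dict(np.load("pics/t11.npz")))
a=np.load("pics/scene0.npz")["frame"].astype(int);b=np.load("pics/s11.npz")["frame"].astype(int)
for n,(u,v) in dict(vial=(232,252),flask=(398,250)).items():
    s=np.s_[v-18:v+18,u-15:u+15]; print(n,np.abs(a[s]-b[s]).mean())
cv2.imwrite("pics/s11.png",b.astype('uint8')); print(state()["time"],state()["ft_force"])
```

```text
index 0.28700405288056186
ptr 0.005 -2.4020809174716122
ptr 0.007 -2.4415634796620846
ptr 0.008 -2.4473212095512804
ptr 0.009 -2.4539681546260024
ptr 0.01 -2.448500149319671
ptr 0.011 -2.4460290158550246
ptr 0.012 -2.4394019445227015
ptr 0.013 -2.436525545057858
tail 0.004 0.7154721446766784
tail 0.005 0.7164059360117263
tail 0.006 0.691990751527013
red 0.014 0.0 19.440573
red 0.015 -2.417194616034362 27.662607
red 0.016 -2.432301377731435 37.19865
red 0.017 -2.4365783538076604 46.482994
red 0.018 -2.4379999820584435 56.077946
red 0.019 -2.444952332098002 64.252174
red 0.02 -2.4569289097225453 62.4812
red 0.021 -2.472882784392051 53.930714
red 0.022 -2.4920989387508734 38.58774
vial 5.530246913580247
flask 7.7709876543209875
23.875 [ 5.88665064 -1.40251805 -1.74515929]
```

View pics/s11.png

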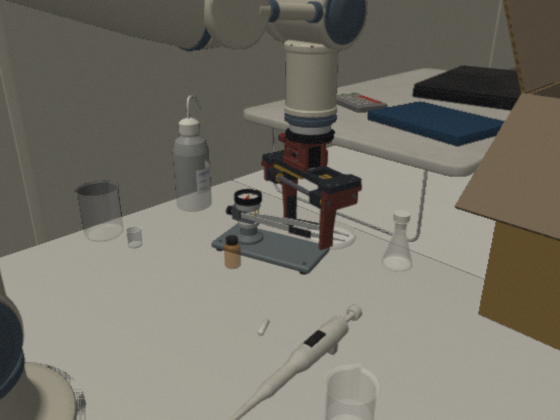

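The picture shows the vial at (232,255), the flask at (398,245) and the dish at (335,235), all where they started. The pointer has been steady on the marker for more than a second, so I'm handing in.

```bash
python3 -c "
from bench import *
print(job_done())"
```

```text
the job is handed in; nothing more can be done
None
```

I zeroed the gauge, squeezed the legs until the pointer stood at the red marker, and handed in at about 24 s while still holding that gap.

- **Zeroing:** I turned the bezel in two grips, because part of each turn went into the head swivelling, then let go. The index ended within about 0.01 rad of the relaxed pointer.
- **Squeeze:** `close()` can't stop part-way and would have pinched the tips shut. I lowered the open jaws obliquely around the legs and turned the hand in small steps. The jaw edges press the bare leg strips either side of the black finger grips, by geometry about 70 and 154 mm from the dial's axis, not the grips themselves.
- **Last checks:** The pointer read about -2.44 rad (world angle) and the marker -2.43 to -2.44. That is within about 0.02 rad (0.1 mm of tip gap), and it stayed there for over 1 s. By the dial the tip gap is about 16.4 mm, well open. The zero index did not move on the head beyond reading noise.
- **Forces and objects:** The wrist force was about 6 N. In the last picture the flask, dish and vial stand where they were; I checked this by eye.

At the end the arm hid part of the red marker in the top view, so its angle comes partly from the clear view before the squeeze. No check failed or disagreed beyond about 0.03 rad.

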